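Unlock the lever press and hold a vial's cap pressed down

ROBOT

A 7-joint arm with a two-finger parallel gripper is mounted at the origin on a cart in front of the work surface, level with it; the furniture and walls round the work are solid. World frame = base frame: x ahead of the robot, y to its left, z up, the work surface at z = 0. Lengths are in mm, angles in rad, forces in N, time in s.
With the tool pointing down it reaches from about 350 to 900 mm from the base axis. Payload 19.9 kg.
Tool frame: the origin (TCP) lies midway between the tips of the shut fingers; the grasp point (between the pads) lies 19 mm behind it; z points along the fingers, y is the line along which they close (so a half turn about z gives the same grasp; the last joint's range is limited). The gripper opens to 85 mm and grips with 20 to 120 N. Pads are 22 mm wide; open, the fingers measure 114 mm over their backs; the gripper's body (76 mm by 85 mm) begins 54 mm behind the grasp point. The pads swing forward as they close: fully open they stand 13 mm farther back than shut.
Start: joints at [-1.161, 0.417, -0.01, 1.614, 0.005, 1.111, -0.053], TCP at [272.291, 562.547, 231.26] pointing down, gripper open.
Joint ranges: [-2.81, 2.81], [-0.39, 2.02], [-1.27, 1.25], [0.06, 2.57], [-1.19, 4.33], [0.19, 2], [-2.82, 2.82]. Speed limits (rad/s): [1.89, 1.89, 2.39, 2.39, 3.01, 3.01, 3.01].

INTERFACE

Orientations are given as a unit quaternion [x, y, z, w].
In Python, from plant import monitor, get_image, manip, boxes_of gives the robot as it stands.
- The arm moves only by the tool move_arm, never from a script. Its argument "deltas" is a list of rows, each a list of 7 numbers: the shift along the tool's x, y, z in fractions of the full range, 1 being 60 cm, then the turn, a rotation vector about the tool's x, y, z in shares of 120 degrees (1.0 is 120 degrees), then the opening, from 0 (shut) to 1 (fully open). In form: [[x, y, z, rx, ry, rz, fingers], ...]. A call has 1 to 20 rows; each row is the pose to reach, as a shift and turn from the pose commanded when the call began, along the tool's axes at that moment; what a row does not reach only later rows make up. A row lasts 1/12 s, in which the tool goes at most 41.7 mm and 7.16 degrees, less where a joint would pass 70% of its speed; a pose out of reach is approached as far as the arm can. A call with a gripper value outside its range is refused whole. The fingers move at their own pace and stop on an object; "newtons" is the grip in N (left out, the last holds). Time passes only in rows, so rows that repeat a pose let the fingers close. It gives the time, the measured TCP pose, the force, the opening and the grip force at its end, in the units of the state.
- monitor.get_state(): the state, without advancing time (a new reading comes with each control period).
- get_image(name): name is "side" or "top" or "wrist"; returns a dict with "image" (384x512x3 uint8, red, green, blue), "range_z" (384x512 float32, mm along the optical axis (not along the pixel's ray), 0 where there is no reading), "intrinsics" (3x3 intrinsics, pixels), "k1" (the pictures are not rectified: a ray, as slopes to the right and down, at radius r is drawn at 1 + k1 r^2 times it, then the intrinsics apply), "eye" and "rotation" of the camera in the world. Camera axes: x right, y up, looking along -z (the intrinsics and any distortion apply to the point x, -y, -z); pixel columns grow to the right and rows downward; lengths in mm; the calibration is good to about 2 mm. A picture is of the moment at which its call begins.
- manip.job_done(): hands the job in; it is judged then, once.
Trained networks look in the newest picture that a camera, given by its name, has taken for a name from the list of things; names that differ only in an ending like _2 or _b are one class to them, and where a whole thing is asked for, a point or a joint stands for the part that bears it (a point fixed in the world has none). Each returns a list of dicts, best first, with "conf" (0 to 1); they miss things now and then, are a little off and sometimes report something else, mostly with a low value. They report only what shows in the picture. A call takes as long as a camera call.
- boxes_of(target, camera): "box" ([left, top, right, bottom] in pixels, round what is visible of it).
The state is a dict: "time_s": time; "joints": joint angles; "joint_vel": joint speeds; "effort": joint torques, N m; "tool_pos": TCP position; "ee_rot": TCP orientation; "contact_force": force on the tool from outside, world axes, zero at the start; "wrist_torque": the same for the moment, N m; "gripper_width": opening from 0.0 (shut) to 1.0 (fully open); "grasp_force": force on a finger pad.
Only numpy, scipy, OpenCV 4.12 (cv2) and the standard library are available. Lean on these libraries where they do the work, as an engineer would, in place of code of your own. Each camera call takes 0.05 s, during which the arm holds its last target. There are 200 camera calls.

TASK

The capped vial in the small lever press needs its cap held down. First flip the safety catch on the press's left side all the way over towards the front, so that it stays open, then pull the lever forward and down to its stop, so that the press foot bears on the cap. Finish while holding the lever there with the fingers, because it springs back when let go; leave the vial standing in its nest and the things around the press where they are.

Things in the scene. Friction and masses are not known exactly. Their poses are not given: they have to be found in the camera images.
- press: Grey bench-top lever press, fixed; its yaw varies. Origin: centre of the underside; x to its back (front faces -x), y to its left, z up; the 'press x, y, z' below are in this frame, mm. Base 170 x 110 x 20; column x 29 to 71; head x -55 to 71, y -30 to 30, z 110 to 166; an 18 mm square ram at x -30, y 0 stands up to z 204 and drops as the lever is pulled. Lever on its right, catch on its left.
- lever_axis (a point): Point on the lever's horizontal shaft (which runs along the press's y), at press x 0, y 0, z 140.
- lever (a joint): Lever angle, rad: 0 = at rest, leaning 25 degrees back from upright; grows as it is pulled to the press's front and down; 1.2 = stop, leaning 44 degrees forward. A spring drives it back (2 N at the grip at the start, 8 N at the stop); it never stays down by itself. The ram drops 18 mm per rad. While the catch is closed the lever jams at about 0.1 rad (0.2 if forced).
- lever_grip: The lever's black round grip, an 18 mm sleeve (flanges 21) that turns freely, 90 long, along the press's y, standing out to the right from the lever's 12 mm arm at press y -46. Origin: its centre, 130 mm from the shaft's axis, at press y -101; at rest press x 55, z 258; top of its arc z 270; at the stop x -90, z 233. Pinch from above, fingers before and behind it.
- catch_axis (a point): Hinge of the safety catch (parallel to the press's y), at press x -46, y 48, z 173.
- catch_knob (a point): Centre of the 18 mm black ball on the safety catch's 8 mm upright steel stalk. Closed, it is at press x -6, y 48, z 221 (40 mm behind, 48 mm above the catch's hinge); the stalk stands below it down to z 178. The catch's nose and the shaft's tooth beneath and behind it reach up to z 178.
- catch (a joint): Safety catch angle, rad: 0 = closed (its nose stands before a tooth on the lever's shaft); grows as the knob is swung up and over to the press's front; 1.75 = fully open, on its stop, knob at about press x -100, z 204. Turns with almost no force and falls either way by its own weight (past about 0.9 it falls open and stays open).
- press_foot: Black round pressing foot, 22 mm in diameter, below the ram, on a spring. Origin: centre of its underside, at press x -30, y 0, z 88 at the start, 14 mm above the vial's cap. It reaches the cap at a lever angle of about 0.8 and presses with about 7 N at the stop.
- press_nest (a point): Centre of the floor of the vial's nest (an aluminium cup, 38 mm across, 14 mm high), at press x -30, y 0, z 26.
- vial: Small capped vial, 24 mm in diameter, 48 mm high, loose, standing upright in the nest under the foot. Origin: centre of its underside.
- amber_bottle: Amber reagent bottle, 52 mm in diameter, 108 mm high, standing loose on the bench behind and to the right. Origin: centre of its underside. To be left alone.
- petri_dish: Petri dish, 61 mm in diameter, 16 mm high, loose on the bench near the front right. Origin: centre of its underside. To be left alone.
- beaker: Clear beaker, 52 mm in diameter, 66 mm high, loose on the bench near the front left. Origin: centre of its underside. To be left alone.

How it is judged:
By the outcome, as a careful person would: the job done as asked, in the order asked, and still so for the second after the job is handed in, while the arm keeps its last pose, push and grip.
It also fails if it takes over 40 s, if anything falls off the work surface, if the arm or the gripper's body presses on something with over 40 N, if the wrist force passes 120 N, or if a joint passes its speed limit or range.

## Working session

There is one attempt and no reset: what is moved stays moved. The work goes in short steps, Python scripts to look and compute and a tool call to move; the robot and the scene stay as the last step left them, time stands still between calls to the robot, and variables do not carry over. Pictures are saved under pics/ and viewed, at most 10 in all, crops included, and the job is handed in when it is done.

Besides the shell and the picture viewer there is one more tool, called after ">>>" as a command line: name --pt "numbers of a row" for each row, then --argument value for the rest. move_arm: Moves the arm, as the interface text tells. Its arguments: {"type":"object","properties":{"deltas":{"type":"array","items":{"type":"array","items":{"type":"number"}}},"newtons":{"type":"number"}},"required":["deltas"]}

```bash
mkdir -p pics; ls
cat > h.py <<'E'
import numpy as np, cv2
from plant import monitor, get_image, manip, boxes_of
from scipy.spatial.transform import Rotation as R
def cloud(d):
    K=np.array(d["intrinsics"]);z=d["range_z"];h,w=z.shape
    u,v=np.meshgrid(np.arange(w),np.arange(h))
    p=np.stack([u,v],-1).reshape(-1,1,2).astype(np.float64)
    n=cv2.undistortPoints(p,K,np.array([d["k1"],0,0,0,0.])).reshape(h,w,2)
    c=np.stack([n[...,0]*z,-n[...,1]*z,-z],-1)
    P=c@np.array(rot(d)).T+np.array(d["eye"]); P[z<=0]=np.nan
    return P
def rot(d):
    r=np.array(d["rotation"]); return r if r.shape==(3,3) else R.from_quat(r).as_matrix()
def project(d,P):
    c=(np.atleast_2d(P)-np.array(d["eye"]))@rot(d); s=np.stack([c[:,0]/-c[:,2],c[:,1]/c[:,2]],-1)
    s=s*(1+d["k1"]*(s**2).sum(1,keepdims=True)); K=np.array(d["intrinsics"])
    return s*[K[0,0],K[1,1]]+[K[0,2],K[1,2]]
E
python3 - <<'E'
from h import *
ims=[]
for n in ["top","side"]:
    d=get_image(n); ims.append(d["image"]); P=cloud(d); print(n,d["eye"],d["rotation"])
    for t in ["press","lever_grip","catch_knob","vial","amber_bottle","petri_dish","beaker","press_foot"]:
        for b in boxes_of(t,n)[:2]:
            l,tp,r,bt=map(int,b["box"]); q=P[(tp+bt)//2,(l+r)//2]
            print(t,round(b["conf"],2),np.round(b["box"]),np.round(q))
    cv2.imwrite(f"pics/{n}.png",d["image"][...,::-1]); np.save(n,P)
s=monitor.get_state(); print(s)
E
```

```text
pics
top [ 408.18102031    8.14959037 1396.90398017] [-0.04064421  0.04303714  0.71376577 -0.69787841]
press 0.6 [224. 169. 320. 236.] [525. -27. 151.]
press 0.18 [235. 166. 318. 205.] [561. -33. 211.]
lever_grip 0.59 [279. 172. 318. 185.] [569. -86. 266.]
lever_grip 0.48 [169. 249. 195. 267.] [385. 231.   6.]
catch_knob 0.59 [228. 191. 237. 213.] [528.  74. 178.]
catch_knob 0.25 [235. 168. 317. 206.] [557. -33. 208.]
vial 0.25 [330. 240. 350. 266.] [ 392. -217.   11.]
amber_bottle 0.55 [328. 104. 347. 132.] [ 757. -211.  110.]
petri_dish 0.82 [328. 240. 352. 263.] [ 395. -216.   15.]
beaker 0.68 [169. 250. 196. 265.] [388. 228.   6.]
beaker 0.5 [283. 171. 322. 191.] [565. -95. 264.]
press_foot 0.27 [225. 170. 317. 234.] [528. -22. 153.]
side [ 284.2957077  -516.70028979  974.41871587] [ 0.29237056 -0.07662335 -0.21904081  0.92772272]
press 0.81 [213. 157. 281. 237.] [544.  -8. 150.]
lever_grip 0.67 [265. 176. 281. 209.] [569. -96. 265.]
catch_knob 0.55 [217. 158. 239. 176.] [588. 227.   2.]
vial 0.47 [164. 170. 183. 195.] [386. 201.  59.]
amber_bottle 0.86 [336. 224. 358. 254.] [ 75
[... 241 characters left out ...]
, -0.01029313,  1.61358948,  0.00467439,
        1.11065159, -0.05299519]), 'joint_vel': array([ 1.38300241e-03,  3.31613365e-04,  1.35912281e-03,  3.24624377e-04,
        1.36744187e-03, -1.24272127e-03, -3.95245063e-05]), 'effort': array([-6.76740183e-04, -8.64188719e+01,  6.77615236e-01, -4.35222208e+01,
        1.89599994e-02,  1.82355016e-03,  3.87432772e-05]), 'tool_pos': array([272.2768505 , 562.57797553, 231.2844405 ]), 'ee_rot': array([2.23482257e-01, 9.74707998e-01, 2.27627794e-06, 8.46167935e-06]), 'contact_force': array([ 0.64897628,  0.13823711, -0.19554405]), 'wrist_torque': array([-0.00973281,  0.04390356, -0.01234488]), 'grasp_force': 0.0, 'gripper_width': 1.0049421188711223}
```

Run:
```python
from h import *
a=[];g=[]
for n in ["top","side"]:
    P=np.load(n+".npy").reshape(-1,3)
    m=(np.abs(P[:,0]-545)<130)&(np.abs(P[:,1])<130)
    Q=P[m]
    h=Q[(Q[:,2]>161)&(Q[:,2]<171)]
    print(n,len(h),np.median(h[:,2]))
    b=Q[(Q[:,2]>12)&(Q[:,2]<26)]
    for nm,S in (("head",h),("base",b)):
        r=cv2.minAreaRect(S[:,:2].astype(np.float32)); print(nm,len(S),r)
    G=Q[(Q[:,2]>225)]; print("grip",len(G),np.round(cv2.minAreaRect(G[:,:2].astype(np.float32)),1) if 0 else cv2.minAreaRect(G[:,:2].astype(np.float32)),G[:,2].max())
    k=Q[(Q[:,2]>195)&(Q[:,1]>30)]; print("knob",np.round(k))
    k=Q[(Q[:,2]>190)&(Q[:,2]<215)&(abs(Q[:,1])<30)]; print("ram",np.round(np.median(k,0)),len(k))
o=[]
for n,(x0,y0,x1,y1) in (("top",(200,140,340,245)),("side",(195,145,295,245))):
    im=cv2.imread(f"pics/{n}.png")[y0:y1,x0:x1]; o.append(cv2.resize(im,(400,int(400*(y1-y0)/(x1-x0))),interpolation=cv2.INTER_CUBIC))
H=max(i.shape[0] for i in o); o=[cv2.copyMakeBorder(i,0,H-i.shape[0],0,0,0) for i in o]
cv2.imwrite("pics/c1.png",np.hstack(o))
```

```text
top 1023 165.81451008010436
head 1023 ((548.7871704101562, 16.570789337158203), (94.5331039428711, 125.59876251220703), 76.68347930908203)
base 857 ((541.392333984375, 22.370590209960938), (109.83419036865234, 169.25999450683594), 76.74075317382812)
grip 408 ((570.7025756835938, -24.614479064941406), (47.80283737182617, 209.04354858398438), 4.421532154083252) 275.0522720560871
knob [[554.  73. 226.]
 [554.  71. 228.]
 [554.  69. 226.]
 [555.  66. 223.]
 [552.  76. 226.]
 [552.  73. 228.]
 [552.  71. 228.]
 [551.  68. 229.]
 [552.  66. 224.]
 [552.  64. 223.]
 [550.  78. 225.]
 [549.  76. 231.]
 [550.  73. 226.]
 [549.  71. 230.]
 [549.  69. 228.]
 [549.  66. 229.]
 [549.  64. 229.]
 [547.  78. 229.]
 [547.  76. 226.]
 [546.  73. 233.]
 [547.  71. 230.]
 [547.  69. 228.]
 [547.  66. 228.]
 [546.  64. 232.]
 [547.  62. 222.]
 [544.  78. 229.]
 [545.  76. 227.]
 [544.  73. 232.]
 [544.  71. 229.]
 [544.  69. 230.]
 [544.  66. 228.]
 [545.  64. 225.]
 [542.  76. 228.]
 [542.  73. 229.]
 [542.  71. 229.]
 [542.  69. 225.]
 [542.  66. 229.]
 [542.  64. 224.]
 [540.  74. 223.]
 [540.  71. 2
[... 1341 characters left out ...]
66. 222.]
 [539.  69. 221.]
 [540.  66. 224.]
 [543.  64. 224.]
 [547.  67. 220.]
 [547.  61. 225.]
 [551.  64. 221.]
 [541.  68. 218.]
 [544.  67. 217.]
 [545.  63. 221.]
 [548.  63. 219.]
 [543.  72. 207.]
 [544.  68. 211.]
 [547.  69. 209.]
 [544.  74. 201.]
 [544.  69. 206.]
 [547.  69. 204.]
 [543.  72. 200.]
 [544.  68. 203.]
 [548.  71. 198.]
 [542.  71. 197.]
 [547.  69. 195.]
 [515.  38. 205.]
 [517.  37. 205.]
 [520.  36. 204.]
 [522.  35. 204.]
 [507.  41. 201.]
 [509.  38. 204.]
 [511.  36. 204.]
 [514.  35. 204.]
 [516.  33. 205.]
 [518.  32. 205.]
 [521.  33. 202.]
 [507.  34. 205.]
 [510.  34. 203.]
 [512.  32. 204.]
 [515.  31. 204.]
 [506.  31. 204.]]
ram [516.  22. 202.] 56
```

View pics/c1.png

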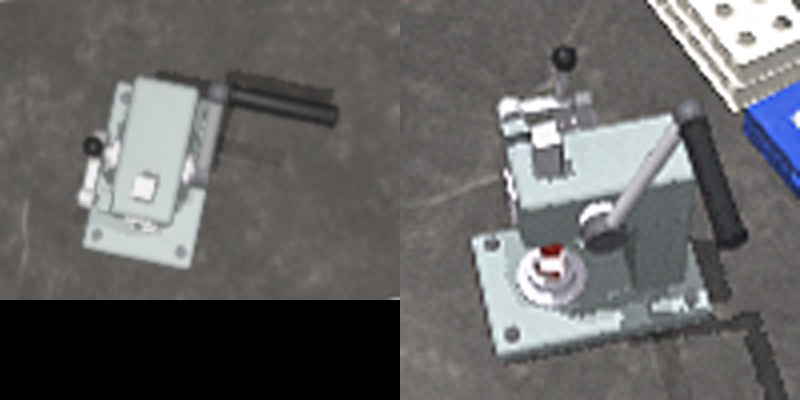

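```bash
cat >> h.py <<'E'
YAW=np.radians(-13.2); O=np.array([542.,22.8,0])
PR=R.from_euler('z',YAW)
def topress(p): return PR.inv().apply(np.asarray(p)-O)
TR=R.from_matrix(np.array([PR.apply([0,-1,0]),PR.apply([1,0,0]),[0,0,-1]]).T)
def rows(pts):
    "press-frame TCP targets -> deltas in cm, deg"
    s=monitor.get_state(); T=R.from_quat(s["ee_rot"])
    for p in pts:
        d=T.inv().apply(O+PR.apply(p)-s["tool_pos"])/10; print(p,np.round(d,2))
    print("rv",np.round(np.degrees((T.inv()*TR).as_rotvec()),1),"press",np.round(topress(s["tool_pos"]),1),"F",np.round(s["contact_force"],1),"w",s["gripper_width"],s["grasp_force"],"t",s["time_s"])
E
python3 - <<'E'
from h import *
print(np.linalg.det(TR.as_matrix()))
rows([(28,48,330),(28,48,300)])
cv2.imwrite("pics/both.png",cv2.resize(np.hstack([cv2.imread("pics/top.png"),cv2.imread("pics/side.png")]),(800,300)))
E
```

```text
Traceback (most recent call last):
  File "h.py", line 21, in <module>
    TR=R.from_matrix(np.array([PR.apply([0,-1,0]),PR.apply([1,0,0]),[0,0,-1]]).T)
  File "scipy/spatial/transform/_rotation.pyx", line 1143, in scipy.spatial.transform._rotation.Rotation.from_matrix
ValueError: Non-positive determinant (left-handed or null coordinate frame) in rotation matrix 0: [[-0.22835087  0.9735789   0.        ]
 [-0.9735789  -0.22835087  0.        ]
 [ 0.          0.         -1.        ]].
```

```bash
sed -i 's/PR.apply(\[0,-1,0\])/PR.apply([0,1,0])/' h.py
python3 - <<'E'
from h import *
rows([(28,48,330),(28,48,300)])
cv2.imwrite("pics/both.png",cv2.resize(np.hstack([cv2.imread("pics/top.png"),cv2.imread("pics/side.png")]),(800,300)))
E
```

```text
(28, 48, 330) [-49.48 -31.54  -9.87]
(28, 48, 300) [-49.48 -31.54  -6.87]
rv [ 0.   0.  77.4] press [-385.9  463.9  231.3] F [ 0.6  0.1 -0.2] w 1.0049421188711223 0.0 t 0.9
```

View pics/both.png

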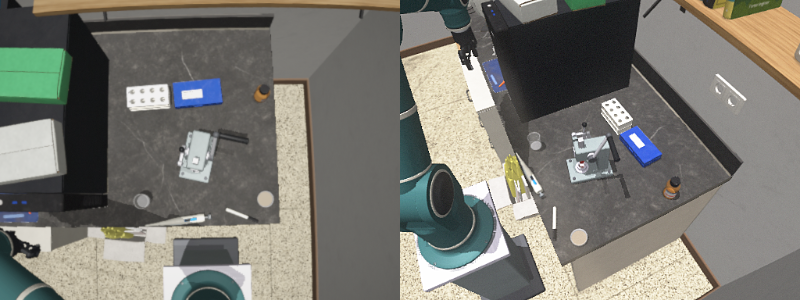

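Run:
```python
from h import *
for n in ["top","side"]:
    P=np.load(n+".npy").reshape(-1,3)
    Q=P[(P[:,2]>90)&(P[:,1]>110)&(P[:,0]>150)&(P[:,0]<900)]
    for y in range(100,700,40):
        q=Q[(Q[:,1]>y)&(Q[:,1]<y+40)]
        if len(q): print(n,y,len(q),"x",np.round(np.percentile(q[:,0],[0,2,50,98])),"z",np.round(np.percentile(q[:,2],[2,50,98])))
T=R.from_quat(monitor.get_state()["ee_rot"]);t=monitor.get_state()["tool_pos"]
for p in [(265,430,330),(280,300,330),(350,180,330),(450,110,330),tuple(O+PR.apply((28,48,330)))]: print(np.round(p),np.round(T.inv().apply(np.array(p)-t)/10,1))
```

```text
top 100 209 x [816. 816. 819. 830.] z [613. 630. 633.]
top 140 307 x [815. 816. 820. 832.] z [612. 630. 633.]
top 180 320 x [815. 816. 821. 834.] z [613. 630. 633.]
top 220 391 x [815. 816. 823. 888.] z [457. 630. 633.]
top 260 472 x [204. 207. 821. 881.] z [460. 631. 683.]
top 300 1551 x [209. 213. 699. 841.] z [491. 630. 695.]
top 340 17253 x [208. 229. 601. 882.] z [109. 415. 679.]
top 380 5924 x [202. 215. 547. 872.] z [473. 545. 682.]
top 420 5157 x [229. 264. 569. 875.] z [473. 544. 631.]
top 460 4332 x [231. 253. 632. 888.] z [347. 526. 552.]
top 500 2393 x [228. 239. 593. 893.] z [291. 475. 543.]
top 540 293 x [238. 283. 851. 898.] z [356. 475. 478.]
top 580 46 x [291. 293. 302. 311.] z [249. 271. 311.]
top 620 2 x [311. 311. 312. 313.] z [295. 297. 299.]
side 140 68 x [150. 150. 156. 161.] z [638. 648. 660.]
side 180 12 x [159. 160. 162. 164.] z [660. 665. 670.]
side 220 184 x [157. 160. 175. 897.] z [448. 663. 682.]
side 260 266 x [151. 156. 187. 891.] z [459. 643. 663.]
side 300 470 x [161. 175. 472. 757.] z [485. 517. 636.]
side 340 19193 x [191. 373. 589. 885.] z [103. 341. 536.]
side 380 776 x [203. 224. 408. 641.] z [140. 477. 589.]
side 420 625 x [214. 239. 385. 640.] z [142. 478. 568.]
side 460 596 x [229. 241. 370. 444.] z [136. 478. 546.]
side 500 1855 x [209. 233. 273. 428.] z [237. 437. 512.]
side 540 474 x [211. 225. 301. 429.] z [180. 429. 495.]
side 580 126 x [282. 283. 297. 311.] z [247. 282. 330.]
side 620 11 x [302. 303. 312. 314.] z [293. 304. 328.]
[265 430 330] [ -5.1 -12.3  -9.9]
[280 300 330] [-12.1 -23.3  -9.9]
[350 180 330] [-23.7 -31.1  -9.9]
[450 110 330] [-35.7 -33.   -9.9]
[580.  63. 330.] [-49.5 -31.5  -9.9]
```

Careful with the scale: shifts go in shares of 60 cm and turns go in shares of 120 degrees. That gives: -32.4 cm is -0.54, -25.1 cm is -0.4183, 63 degrees is 0.525.

>>> move_arm --pt "-0.0217 -0.0517 -0.0417 0 0 0 0" --pt "-0.0433 -0.1033 -0.0833 0 0 0.0417 0" --pt "-0.065 -0.155 -0.125 0 0 0.0833 0" --pt "-0.085 -0.205 -0.165 0 0 0.125 0" --pt "-0.1083 -0.2583 -0.165 0 0 0.175 0" --pt "-0.1333 -0.3117 -0.165 0 0 0.225 0" --pt "-0.1567 -0.365 -0.165 0 0 0.275 0" --pt "-0.18 -0.4183 -0.165 0 0 0.325 0" --pt "-0.2217 -0.4483 -0.165 0 0 0.375 0" --pt "-0.2633 -0.4783 -0.165 0 0 0.425 0" --pt "-0.305 -0.5083 -0.165 0 0 0.475 0" --pt "-0.3483 -0.54 -0.165 0 0 0.525 0" --pt "-0.3483 -0.54 -0.165 0 0 0.525 0"

```text
time_s: 1.98
tool_pos: [321.3, 175.6, 330.7]
ee_rot: [0.704, 0.71, 0.001, -0.0]
contact_force: [0.4, -0.2, 0.2]
gripper_width: 0.001
grasp_force: 0.0
```

```bash
python3 -c "
from h import *
rows([(28,48,330),(28,48,250),(28,48,212)]);print(monitor.get_state()['tool_pos'],monitor.get_state()['joints'])"
```

```text
(28, 48, 330) [-11.44  25.81   0.08]
(28, 48, 250) [-11.45  25.8    8.08]
(28, 48, 212) [-11.45  25.8   11.88]
rv [ 0.  -0.  13.6] press [-249.8   98.3  330.7] F [ 0.4 -0.2  0.2] w 0.0010939850062686252 0.0 t 1.9833
[321.25182459 175.5809645  330.66948002] [-0.88716243 -0.18300306  0.26302329  2.05784527  0.04953781  1.25992661
 -0.63583938]
```

In the tool's units: 25.8 cm is 0.43, 22.6 cm is 0.3767, 13.6 degrees is 0.1133.

>>> move_arm --pt "-0.0233 0.0533 0 0 0 0.0167 0" --pt "-0.0467 0.1067 0 0 0 0.0333 0" --pt "-0.0717 0.1617 0 0 0 0.05 0" --pt "-0.095 0.215 0 0 0 0.0667 0" --pt "-0.1183 0.2683 0 0 0 0.0833 0" --pt "-0.1433 0.3233 0 0 0 0.1 0" --pt "-0.1667 0.3767 0 0 0 0.1133 0" --pt "-0.19 0.43 0 0 0 0.1133 0" --pt "-0.19 0.43 0.05 0 0 0.1133 0" --pt "-0.19 0.43 0.1 0 0 0.1133 0" --pt "-0.19 0.43 0.1333 0 0 0.1133 0" --pt "-0.19 0.43 0.1333 0 0 0.1133 0"

```text
time_s: 2.98
tool_pos: [577.8, 71.0, 246.4]
ee_rot: [0.779, 0.626, -0.003, -0.001]
contact_force: [0.6, 0.2, -0.0]
gripper_width: 0.006
grasp_force: 0.0
```

```bash
python3 -c "
from h import *
rows([(28,48,212)]);d=get_image('top');e=get_image('side')
a=d['image'][140:245,200:340];b=e['image'][125:245,195:295]
cv2.imwrite('pics/c2.png',np.hstack([cv2.resize(a,(400,300)),cv2.resize(b,(250,300))])[...,::-1])"
```

```text
(28, 48, 212) [-0.71  0.42  3.44]
rv [-0.3  0.2  0.8] press [ 23.9  55.1 246.4] F [ 0.6  0.2 -0. ] w 0.006410790184859989 0.0 t 2.9833
```

View pics/c2.png

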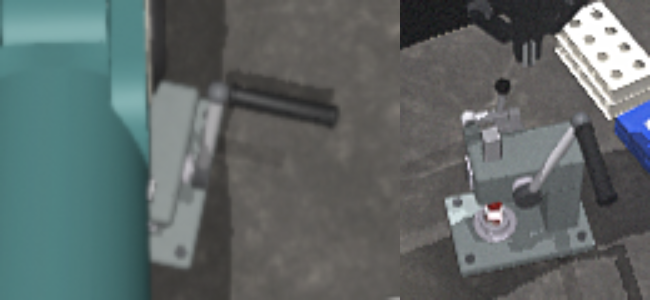

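In the tool's units: -7.8 cm is -0.13, 3.8 cm is 0.0633.

>>> move_arm --pt "0 0 0.0333 0 0 0 0" --pt "0 0 0.0633 0 0 0 0" --pt "0 0 0.0633 0 0 0 0" --pt "0 0 0.0633 0 0 0 0" --pt "0 -0.0167 0.0633 0 0 0 0" --pt "0 -0.0333 0.0567 0 0 0 0" --pt "0 -0.0483 0.05 0 0 0 0" --pt "0 -0.0667 0.045 0 0 0 0" --pt "0 -0.0833 0.0417 0 0 0 0" --pt "0 -0.095 0.0417 0 0 0 0" --pt "0 -0.1067 0.04 0 0 0 0" --pt "0 -0.1183 0.0383 0 0 0 0" --pt "0 -0.13 0.0367 0 0 0 0" --pt "0 -0.13 0.0367 0 0 0 0" --pt "0 -0.13 0.0367 0 0 0 0"

```text
time_s: 4.33
tool_pos: [503.2, 88.1, 228.4]
ee_rot: [0.779, 0.627, 0.0, -0.0]
contact_force: [-0.2, 0.0, 0.4]
gripper_width: 0.002
grasp_force: 0.0
```

```bash
python3 -c "
from h import *
rows([(55,-101,300)]);e=get_image('side')
b=e['image'][125:245,195:295]
cv2.imwrite('pics/c3.png',cv2.resize(b,(500,600))[...,::-1])"
```

```text
(55, -101, 300) [-15.71  10.56  -7.17]
rv [-0.  -0.   0.8] press [-52.7  54.7 228.4] F [-0.2  0.   0.4] w 0.0024020545987546485 0.0 t 4.3333
```

View pics/c3.png

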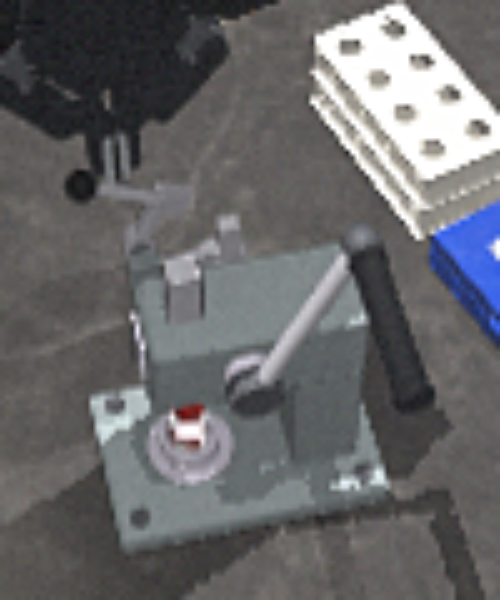

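In the tool's units: -15.7 cm is -0.2617, 10.6 cm is 0.1767, 0.8 degrees is 0.0067.

>>> move_arm --pt "0 0 -0.05 0 0 0.0067 0" --pt "0 0 -0.1 0 0 0.0067 0" --pt "0 0 -0.17 0 0 0.0067 0" --pt "-0.0533 0.035 -0.17 0 0 0.0067 0.3" --pt "-0.105 0.07 -0.17 0 0 0.0067 0.6" --pt "-0.1583 0.1067 -0.17 0 0 0.0067 0.6" --pt "-0.21 0.1417 -0.17 0 0 0.0067 0.6" --pt "-0.2617 0.1767 -0.17 0 0 0.0067 0.6" --pt "-0.2617 0.1767 -0.17 0 0 0.0067 0.6" --pt "-0.2617 0.1767 -0.17 0 0 0.0067 0.6" --pt "-0.2617 0.1767 -0.17 0 0 0.0067 0.6"

```text
time_s: 5.3
tool_pos: [573.2, -88.1, 329.9]
ee_rot: [0.784, 0.621, -0.0, -0.0]
contact_force: [1.3, 0.7, -0.2]
gripper_width: 0.598
grasp_force: 0.0
```

```bash
python3 -c "
from h import *
rows([(55,-101,238)])
o=[]
for n in ('side','wrist'):
    d=get_image(n);P=cloud(d).reshape(-1,3);Q=topress(P)
    k=Q[(Q[:,2]>180)&(Q[:,2]<245)&(Q[:,1]>36)&(Q[:,1]<62)&(abs(Q[:,0])<125)]
    print(n,'catch pts',len(k),np.round(k[np.argsort(k[:,0])][:30:6]))
    g=Q[(Q[:,2]>240)&(Q[:,2]<275)&(Q[:,1]<-60)&(Q[:,1]>-140)&(Q[:,0]>35)&(Q[:,0]<75)]; print('grip',len(g),np.round(np.percentile(g,[5,50,95],axis=0),1) if len(g) else '')
    o.append(cv2.resize(d['image'][100:270,170:340] if n=='side' else d['image'],(400,400)))
cv2.imwrite('pics/c4.png',np.hstack(o)[...,::-1])"
```

```text
(55, -101, 238) [-0.02 -0.06  9.19]
rv [-0.  0. -0.] press [  55.7 -100.8  329.9] F [ 1.3  0.7 -0.2] w 0.5980874680985044 0.0 t 5.3
side catch pts 147 [[-82.  47. 229.]
 [-79.  43. 236.]
 [-77.  43. 232.]
 [-74.  41. 229.]
 [-72.  40. 229.]]
grip 194 [[  47.4 -135.9  260. ]
 [  53.7 -101.1  264.8]
 [  62.5  -64.1  268. ]]
wrist catch pts 1320 [[-82.  46. 232.]
 [-80.  50. 234.]
 [-79.  46. 235.]
 [-79.  43. 233.]
 [-78.  45. 235.]]
grip 1965 [[  47.7 -136.4  258.9]
 [  55.4  -97.2  264.6]
 [  63.7  -63.5  266.5]]
```

View pics/c4.png

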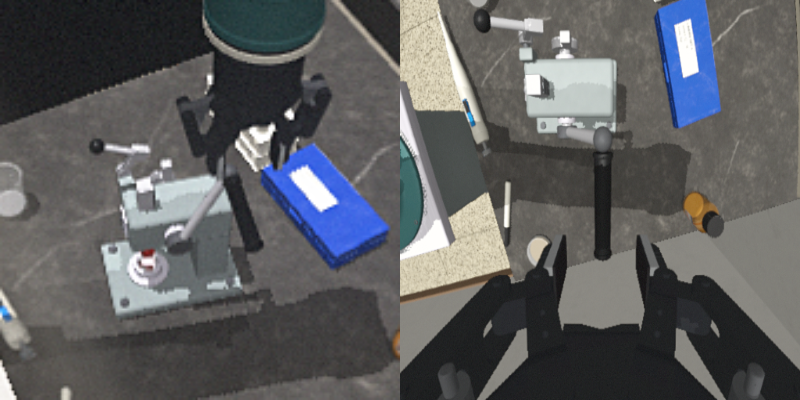

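In the tool's units: -15.5 cm is -0.2583, 14.9 cm is 0.2483.

>>> move_arm --pt "0.0417 -0.0383 0 0 0 0 0" --pt "0.0833 -0.0783 0 0 0 0 0" --pt "0.125 -0.1167 0 0 0 0 0" --pt "0.1667 -0.155 0 0 0 0 0" --pt "0.2067 -0.195 0 0 0 0 0" --pt "0.2483 -0.2333 0 0 0 0 0" --pt "0.2483 -0.2333 0 0 0 0 0" --pt "0.2483 -0.2333 0.05 0 0 0 0" --pt "0.2483 -0.2333 0.1 0 0 0 0" --pt "0.2483 -0.2333 0.1333 0 0 0 0" --pt "0.2483 -0.2333 0.1333 0 0 0 0" --pt "0.2483 -0.2367 0.15 0 0 0 0" --pt "0.2483 -0.2433 0.1617 0 0 0 0" --pt "0.2483 -0.25 0.1733 0 0 0 0" --pt "0.2483 -0.255 0.1833 0 0 0 0" --pt "0.2483 -0.2583 0.19 0 0 0 0" --pt "0.2483 -0.2583 0.195 0 0 0 0" --pt "0.2483 -0.2583 0.195 0 0 0 0"

```text
time_s: 6.9
tool_pos: [456.2, 92.4, 213.0]
ee_rot: [0.784, 0.621, -0.0, -0.0]
contact_force: [-0.8, 0.2, -0.9]
gripper_width: 0.003
grasp_force: 0.0
```

```bash
cat > c.py <<'E'
from h import *
for n in ('side','wrist','top'):
    d=get_image(n);Q=topress(cloud(d).reshape(-1,3));im=d['image'].reshape(-1,3)
    m=(Q[:,2]>185)&(Q[:,2]<245)&(Q[:,1]>34)&(Q[:,1]<62)&(Q[:,0]>-130)&(Q[:,0]<0)
    k=Q[m]; b=Q[m&(im.max(1)<60)]
    print(n,len(k),'min/med x',np.round(np.percentile(k[:,0],[1,50]) if len(k) else 0),'dark med',len(b),np.round(np.median(b,0)) if len(b) else '', np.round(np.percentile(b,[3,97],axis=0)) if len(b) else '')
E
python3 -c "
from h import *
rows([(-100,48,214),(55,-101,330)])
exec(open('c.py').read())"
```

```text
(-100, 48, 214) [-0.01 -0.05 -0.1 ]
(55, -101, 330) [-14.91  15.45 -11.7 ]
rv [-0.  0. -0.] press [-99.5  48.1 213. ] F [-0.8  0.2 -0.9] w 0.0033241959609613416 0.0 t 6.9
side 201 min/med x [-114.  -66.] dark med 62 [-80.  42. 234.] [[-112.   38.  222.]
 [ -68.   51.  242.]]
wrist 3770 min/med x [-113.  -70.] dark med 1466 [-81.  55. 234.] [[-113.   45.  222.]
 [ -68.   59.  242.]]
top 0 min/med x 0 dark med 0
```

```bash
python3 -c "
from h import *
o=[cv2.resize(get_image('side')['image'][110:230,170:290],(400,400)),cv2.resize(get_image('wrist')['image'],(400,400))]
cv2.imwrite('pics/c5.png',np.hstack(o)[...,::-1])"
```

```text
(no output)
```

View pics/c5.png

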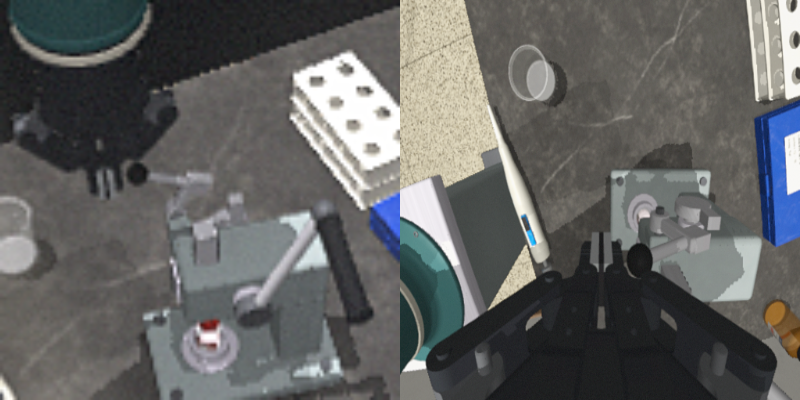

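In the tool's units: -5 cm is -0.0833, 3.5 cm is 0.0583.

>>> move_arm --pt "0 0 -0.05 0 0 0 0" --pt "0 0 -0.0833 0 0 0 0" --pt "0 0.025 -0.0833 0 0 0 0" --pt "0 0.0583 -0.0833 0 0 0 0" --pt "0 0.0583 -0.0833 0 0 0 0" --pt "0 0.0583 -0.0833 0 0 0 0"

```text
time_s: 7.65
tool_pos: [490.7, 84.0, 263.2]
ee_rot: [0.784, 0.621, -0.0, 0.0]
contact_force: [0.0, -0.2, 0.5]
gripper_width: -0.002
grasp_force: 0.0
```

```bash
python3 -c "
from h import *
rows([(-75,48,245)])
exec(open('c.py').read())"
```

```text
(-75, 48, 245) [ 0.01 -1.11  1.82]
rv [ 0.   0.  -0.1] press [-63.9  47.9 263.2] F [ 0.  -0.2  0.5] w -0.0024854890525320824 0.0 t 7.65
side 137 min/med x [-81. -42.] dark med 31 [-74.  45. 235.] [[-81.  38. 228.]
 [-67.  53. 238.]]
wrist 1484 min/med x [-81. -47.] dark med 446 [-74.  51. 234.] [[-82.  44. 229.]
 [-67.  57. 237.]]
top 0 min/med x 0 dark med 0
```

In the tool's units: 5.1 cm is 0.085, 5 cm is 0.0833.

>>> move_arm --pt "0 -0.0117 0.02 0 0 0 0" --pt "0 -0.0117 0.03 0 0 0 0" --pt "0 -0.015 0.04 0 0 0 0" --pt "0 -0.02 0.045 0 0 0 0" --pt "0 -0.03 0.0533 0 0 0 0" --pt "0 -0.0367 0.06 0 0 0 0" --pt "0 -0.0417 0.0667 0 0 0 0" --pt "0 -0.0483 0.075 0 0 0 0" --pt "0 -0.0533 0.0833 0 0 0 0" --pt "0 -0.0533 0.085 0 0 0 0" --pt "0 -0.0533 0.085 0 0 0 0"

```text
time_s: 8.72
tool_pos: [458.9, 91.9, 212.4]
ee_rot: [0.784, 0.621, -0.0, -0.0]
contact_force: [-3.1, 0.1, 6.0]
gripper_width: 0.001
grasp_force: 3.1
```

```bash
python3 -c "
from h import *
rows([(-97,48,211)])
exec(open('c.py').read())"
```

```text
(-97, 48, 211) [-0.03 -0.03  0.14]
rv [-0. -0. -0.] press [-96.7  48.3 212.4] F [-3.1  0.1  6. ] w 0.0008360780867980219 3.13756057061255 t 8.7167
side 183 min/med x [-111.  -85.] dark med 45 [-101.   42.  224.] [[-110.   38.  203.]
 [ -86.   47.  244.]]
wrist 3083 min/med x [-111.  -77.] dark med 788 [-99.  55. 230.] [[-111.   53.  203.]
 [ -85.   60.  242.]]
top 0 min/med x 0 dark med 0
```

In the tool's units: 15.2 cm is 0.2533, -14.9 cm is -0.2483.

>>> move_arm --pt "0 0 -0.05 0 0 0 0" --pt "0 0 -0.1 0 0 0 0" --pt "0 0 -0.15 0 0 0 0" --pt "0 0 -0.1967 0 0 0 0" --pt "-0.0417 0.0417 -0.1967 0 0 0 0.3" --pt "-0.0833 0.085 -0.1967 0 0 0 0.6" --pt "-0.125 0.1267 -0.1967 0 0 0 0.6" --pt "-0.1667 0.1683 -0.1967 0 0 0 0.6" --pt "-0.2083 0.2117 -0.1967 0 0 0 0.6" --pt "-0.2483 0.2533 -0.1967 0 0 0 0.6" --pt "-0.2483 0.2533 -0.1967 0 0 0 0.6" --pt "-0.2483 0.2533 -0.1967 0 0 0 0.6" --pt "-0.2483 0.2533 -0.1967 0 0 0 0.6"

```text
time_s: 9.95
tool_pos: [573.0, -87.9, 330.0]
ee_rot: [0.784, 0.621, -0.0, -0.0]
contact_force: [-0.8, 0.6, -0.3]
gripper_width: 0.607
grasp_force: 0.0
```

```bash
python3 -c "
from h import *
rows([(55,-101,238)])
exec(open('c.py').read())"
```

```text
(55, -101, 238) [-0.03 -0.04  9.2 ]
rv [-0.  0. -0.] press [  55.5 -100.7  330. ] F [-0.8  0.6 -0.3] w 0.6073857517318009 0.0 t 9.95
side 133 min/med x [-108.  -62.] dark med 27 [-100.   44.  208.] [[-108.   39.  203.]
 [ -93.   51.  213.]]
wrist 1139 min/med x [-105.  -65.] dark med 233 [-97.  45. 209.] [[-104.   40.  203.]
 [ -93.   55.  212.]]
top 133 min/med x [-108.  -76.] dark med 26 [-100.   47.  212.] [[-106.   41.  205.]
 [ -95.   54.  216.]]
```

In the tool's units: 9.2 cm is 0.1533, 7.5 cm is 0.125.

>>> move_arm --pt "0 0 0.05 0 0 0 0.6" --pt "0 0 0.0917 0 0 0 0.6" --pt "0 0 0.125 0 0 0 0.6" --pt "0 0 0.1533 0 0 0 0.6" --pt "0 0 0.1533 0 0 0 0.6" --pt "0 0 0.1533 0 0 0 0" --pt "0 0 0.1533 0 0 0 0" --pt "0 0 0.1533 0 0 0 0" --pt "0 0 0.1533 0 0 0 0" --pt "0 0 0.1533 0 0 0 0" --pt "0 0 0.1533 0 0 0 0" --newtons 50

```text
time_s: 11.02
tool_pos: [574.2, -88.3, 239.6]
ee_rot: [0.784, 0.621, 0.001, 0.001]
contact_force: [5.8, -0.1, 6.6]
gripper_width: 0.193
grasp_force: 48.9
```

```bash
python3 -c "
from h import *
rows([(55,-101,238)])
for a in np.linspace(0,1.24,16):
    f=np.radians(-25)+a; f0=np.radians(-25)
    print(round(a,2),np.round([-13*(np.sin(f)-np.sin(f0)),-13*(np.cos(f)-np.cos(f0))],2))"
```

```text
(55, -101, 238) [-0.02 -0.17  0.16]
rv [ 0.2 -0.  -0. ] press [  56.7 -100.8  239.6] F [ 5.8 -0.1  6.6] w 0.1934594933775258 48.925225138664246 t 11.0167
0.0 [-0. -0.]
0.08 [-0.99 -0.41]
0.17 [-2.01 -0.74]
0.25 [-3.06 -0.99]
0.33 [-4.12 -1.15]
0.41 [-5.2  -1.21]
0.5 [-6.27 -1.19]
0.58 [-7.34 -1.09]
0.66 [-8.39 -0.89]
0.74 [-9.43 -0.61]
0.83 [-10.44  -0.24]
0.91 [-11.42   0.21]
0.99 [-12.35   0.74]
1.07 [-13.24   1.34]
1.16 [-14.08   2.02]
1.24 [-14.85   2.76]
```

In the tool's units: -14.8 cm is -0.2467, -12.35 cm is -0.2058.

>>> move_arm --pt "0 -0.0167 -0.0067 0 0 0 0" --pt "0 -0.0333 -0.0125 0 0 0 0" --pt "0 -0.0508 -0.0167 0 0 0 0" --pt "0 -0.0683 -0.0192 0 0 0 0" --pt "0 -0.0867 -0.02 0 0 0 0" --pt "0 -0.1042 -0.02 0 0 0 0" --pt "0 -0.1225 -0.0183 0 0 0 0" --pt "0 -0.14 -0.015 0 0 0 0" --pt "0 -0.1575 -0.01 0 0 0 0" --pt "0 -0.1742 -0.0042 0 0 0 0" --pt "0 -0.19 0.0033 0 0 0 0" --pt "0 -0.2058 0.0125 0 0 0 0" --pt "0 -0.2208 0.0225 0 0 0 0" --pt "0 -0.235 0.0333 0 0 0 0" --pt "0 -0.2417 0.04 0 0 0 0" --pt "0 -0.2467 0.045 0 0 0 0" --pt "0 -0.2467 0.045 0 0 0 0" --pt "0 -0.2467 0.045 0 0 0 0" --pt "0 -0.2467 0.045 0 0 0 0"

```text
time_s: 12.6
tool_pos: [433.2, -55.4, 214.7]
ee_rot: [0.784, 0.621, 0.004, 0.003]
contact_force: [9.7, -5.3, 35.4]
gripper_width: 0.193
grasp_force: 52.7
```

```bash
cat > f.py <<'E'
from h import *
rows([(-90,-101,214)])
exec(open('c.py').read())
o=[]
for n in ('side','top','wrist'):
    d=get_image(n);Q=topress(cloud(d).reshape(-1,3))
    r=Q[(abs(Q[:,0]+30)<8)&(abs(Q[:,1])<8)&(Q[:,2]>168)]; print(n,'ram z',len(r),np.round(np.percentile(r[:,2],[10,50,90]),1) if len(r) else '')
    g=Q[(Q[:,2]>195)&(Q[:,2]<250)&(Q[:,1]<-118)&(Q[:,1]>-142)&(Q[:,0]>-125)&(Q[:,0]<-50)]; print('grip top',len(g),np.round(np.median(g,0)) if len(g) else '', np.round(np.percentile(g[:,2],95)) if len(g) else '')
    if n!='top': o.append(cv2.resize(d['image'][130:250,190:310] if n=='side' else d['image'],(400,400)))
cv2.imwrite('pics/c6.png',np.hstack(o)[...,::-1])
E
python3 f.py
```

```text
(-90, -101, 214) [-0.   -0.19  0.07]
rv [ 0.6 -0.1 -0.1] press [ -88.1 -101.   214.7] F [ 9.7 -5.3 35.4] w 0.19299218618864172 52.69399344921112 t 12.6
side 0 min/med x 0 dark med 0  
wrist 0 min/med x 0 dark med 0  
top 132 min/med x [-108.  -76.] dark med 26 [-100.   47.  211.] [[-106.   41.  205.]
 [ -95.   54.  215.]]
side ram z 3 [182.2 182.4 183.5]
grip top 64 [ -90. -130.  241.] 244.0
top ram z 41 [179.3 183.  185.6]
grip top 0  
wrist ram z 688 [181.  181.8 182.7]
grip top 808 [ -90. -126.  241.] 242.0
```

View pics/c6.png

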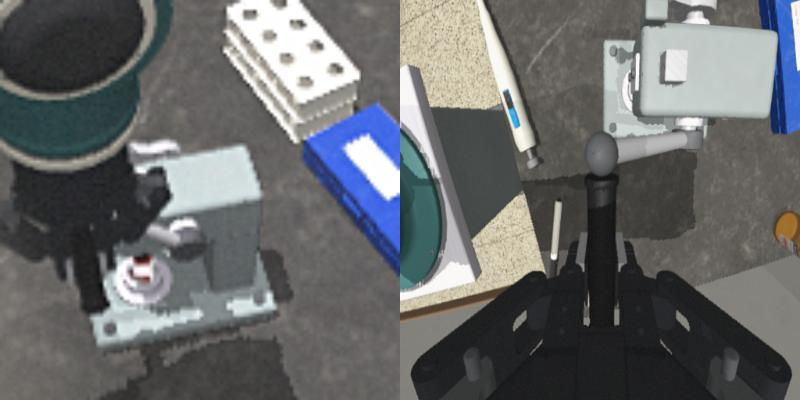

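In the tool's units: -0.1 cm is -0.0017.

>>> move_arm --pt "0 0 -0.0017 0 0 0 0" --pt "0 0 -0.0017 0 0 0 0" --pt "0 0 -0.0017 0 0 0 0" --pt "0 0 -0.0017 0 0 0 0" --pt "0 0 -0.0017 0 0 0 0" --pt "0 0 -0.0017 0 0 0 0"

```text
time_s: 13.4
tool_pos: [433.1, -55.2, 215.1]
ee_rot: [0.784, 0.621, 0.004, 0.003]
contact_force: [15.1, -5.4, 20.7]
gripper_width: 0.193
grasp_force: 51.0
```

```bash
python3 f.py | grep -v grip
```

```text
(-90, -101, 214) [-0.02 -0.17  0.11]
rv [ 0.5 -0.1 -0.1] press [ -88.3 -100.8  215.1] F [15.1 -5.4 20.7] w 0.1934690313966868 50.95092236995697 t 13.4
side 0 min/med x 0 dark med 0  
wrist 0 min/med x 0 dark med 0  
top 132 min/med x [-108.  -76.] dark med 25 [-100.   48.  211.] [[-106.   41.  205.]
 [ -95.   54.  215.]]
side ram z 2 [182.2 182.5 182.7]
top ram z 41 [179.4 182.5 185.9]
wrist ram z 698 [180.8 181.8 182.6]
```

Force is 26 N, about three times the spring, so the lever is firmly on its stop; the ram is fully down and the catch is open.

```bash
python3 -c "
from plant import manip
print(manip.job_done())"
```

```text
the job is handed in; nothing more can be done
None
```

The job is handed in, with no verdict shown: the catch is fully open (it stuck partway on the first push and needed a second), the fingers are holding the lever on its stop with the ram fully down, and the vial still stands in its nest.

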